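# Close a two-part plaster mould in the screw press

### The arm

A 6-joint arm with a two-finger parallel gripper is mounted at the origin on the work surface. World frame = base frame: x ahead of the robot, y to its left, z up, the work surface at z = 0. Lengths are in mm, angles in rad, forces in N, time in s.
With the tool pointing down it reaches from about 350 to 775 mm from the base axis. Payload 7.3 kg.
Tool frame: the origin (TCP) lies midway between the tips of the shut fingers; the grasp point (between the pads) lies 19 mm behind it; z points along the fingers, y is the direction in which the jaws open and shut (so a half turn about z gives the same grasp; the last joint's range is limited). The gripper opens to 92 mm and grips with 3 to 60 N. Pads are 19 mm wide; open, the fingers measure 130 mm over their backs; the gripper's body (75 mm by 190 mm) begins 47 mm behind the grasp point.
Start: joints at [1.149, 0.342, 1.524, -0, 1.275, -0.146], TCP at [142.951, 505.183, 226.741] pointing down, gripper open.
Joint ranges: [-2.53, 2.53], [-0.77, 2.02], [0.04, 2.7], [-1, 4.14], [0.28, 2.66], [-3.11, 3.11]. Speed limits (rad/s): [2.57, 2.57, 3.14, 3.14, 3.14, 3.14].

### API

Orientations are given as [roll, pitch, yaw] about the fixed x, y, z axes, in that order (R = Rz(yaw) Ry(pitch) Rx(roll)).
In Python, from plant import sensors, imaging, ticket gives the robot as it stands. The module is installed in compiled form; this text tells all that it offers.
- The arm moves only by the tool arm_command, never from a script. Its argument "increments" is one flat list of numbers, 5 for each row, row after row: the closure, from 0 (fully open) to 1 (shut), then the shift along the tool's x, y, z in mm, then the turn about the tool's z in degrees. In form: [hand, dx, dy, dz, spin, hand, dx, dy, dz, spin, ...]. A call has 1 to 20 rows; each row is the pose to reach, as a shift and turn from the pose commanded when the call began, along the tool's axes at that moment; what a row does not reach only later rows make up. A row lasts 1/8 s, in which the tool goes at most 62.5 mm and 10.7 degrees, less where a joint would pass 70% of its speed; a pose out of reach is approached as far as the arm can. A call with a gripper value outside its range is refused whole. The fingers move at their own pace and stop on an object; the grip force is fixed at half the most. Time passes only in rows, so rows that repeat a pose let the fingers close. It gives the time, the measured TCP pose, the force and the opening at its end, in the units of the state.
- sensors.get_obs(): the state, without advancing time (a new reading comes with each control period).
- imaging.capture(name): name is "scene" or "top" or "wrist"; returns the picture (480x640x3 uint8, blue, green, red); there is no depth.
- imaging.calibration(name): a dict with "fx", "fy", "cx", "cy" (pixels), "world_to_cam" (4x4, takes a point from world to camera coordinates); the wrist camera has in their place "hand_eye" (4x4, takes a point from camera to tool coordinates, whose origin is the TCP and whose axes are the flange's). Camera axes: x right, y down, z forward; pixel columns grow to the right and rows downward; lengths in mm; the calibration is good to about 2 mm. A picture is of the moment at which its call begins: read the wrist's pose just before it. calibration takes no time and is no camera call.
- ticket.close_job(): hands the job in, once; it reports no verdict.
The state is a dict: "time": time; "joint_positions": joint angles; "dq": joint speeds; "tau": joint torques, N m; "tool_pos": TCP position; "tcp_rot": TCP orientation; "contact_force": force on the tool from outside, world axes, zero at the start; "moment": the same for the moment, N m; "grip_width": finger opening in mm.
Only numpy, scipy, OpenCV 4.12 (cv2) and the standard library are available. Lean on these libraries where they do the work, as an engineer would, in place of code of your own. Each camera call takes 0.05 s, during which the arm holds its last target. There are 200 camera calls.

### The job

Set the two-part plaster mould in the middle of the press's open tray, square with it, slide the tray fully home, then screw the pressing pad down by turning the T-handle clockwise, until the mould's two halves have closed completely and the screw bites firmly. You will feel the mould's stiff keys before that; once it bites, stop, as forcing it on would crack the plaster. Let go of the press and leave the rest of the bench as it is.

Things in the scene. Friction and masses are not known exactly. Their poses are not given: they have to be found in the camera images.
- mould: cream two-part plaster block mould, 110 x 64 mm in plan, 0.4 to 0.6 kg, blue pencil stripes across its long sides. Origin: centre of its underside; x along the 110 mm length, z up. It consists of a lower half 24 mm high and an upper half 24 mm high; closed it is 48 mm high, at the start the upper half stands 2 to 5.5 mm open on tight locating keys that give way at about 30 N.
- mould_mid (a point): centre of the mould, 25 mm above its underside, axes as mould; grip it here across its 64 mm width
- mould_top (a joint): seam between the mould's halves, in m: 0 closed, up to 0.006 open
- press: green screw press, base plate 210 mm (x) by 250 mm (y), fixed to the bench; origin on the screw's axis at bench height, x from the front (where the tray comes out) to the back, z up. Two upright 22 mm columns 108 mm left and right of the axis carry a crosshead 50 mm (x) by 256 mm (y), from 122 to 152 mm above the bench, its central boss up to 167 mm
- tray (a joint): slide-out aluminium tray of the press, in m: 0 fully home, 0.15 fully pulled out towards the front (the press's -x); stiff runners, about 3 N to push
- tray_mid (a point): centre of the tray's flat floor, on its upper face, 32 mm above the bench, x and y as the press; comes right under the pad when the tray is home. The floor is 128 mm square inside, a black rubber mat marks the mould's place, rims 10 mm high on the sides and back
- tray_pull (a point): middle of the tray's steel pull: a level bar 10 mm thick and 90 mm long (y), its centre line 47 mm above the bench, 107 mm in front of tray_mid and 35 mm in front of the tray's upright front plate, which is 142 mm wide and reaches from 23 to 57 mm above the bench
- spindle: the press screw with its rubber-faced pressing pad, 86 mm (x) by 60 mm (y). It goes down 20 mm per clockwise turn (seen from above) of the T-handle and stays where it is left; does not turn itself
- pad_mid (a point): centre of the pad's underside; axes as the press
- handle_hub (a point): centre of the T-handle, on the screw's axis and at the height of the bar's centre line; about 214 to 218 mm above the bench at the start, sinking with the screw. Its y axis lies along the bar, z up
- handle_end_a (a point): grip point on one arm of the T-handle: steel bar 12 mm thick, this point 50 mm from the axis on the bar's centre line; beyond it, 65 mm from the axis, a black ball of 18 mm. Running free, the handle takes about 7 N across the bar at this point (0.35 N m); pressing the keys in takes about 2 N more; once the halves have met, the push rises by about 1 N for every 6 degrees. Biting firmly means 12 to 17 N here; 22 N would crack the mould
- handle_end_b (a point): the like point on the opposite arm, 100 mm from handle_end_a
- slab_mould: octagonal plaster slab mould, 124 mm across, 34 mm high, loose bystander; origin: centre of its underside
- brush: brush lying on the bench, loose bystander; origin under its middle
- modeller: wooden-handled spatula lying on the bench, loose bystander; origin under its middle
- rib: flat wooden throwing rib, 100 x 52 x 5 mm, loose bystander; origin: centre of its underside
- beaker: grey-green mug, 72 mm wide and 90 mm high, loose bystander; origin: centre of its underside
- cup: paper coffee cup with a black lid, 83 mm wide and 103 mm high, loose bystander; origin: centre of its underside
- glaze_jar: dark red glaze jar with a white cap, 60 mm wide and 75 mm high, loose bystander; origin: centre of its underside
There are look-alikes about, which are no part of the job. What is shaped like the mould but orange is not meant.

How it is judged:
By the outcome, as a careful person would: the job done as asked, in the order asked, and still so for the second after the job is handed in, with the robot touching nothing.
It also fails if it takes over 72 s, if anything falls off the work surface, if the arm or the gripper's body presses on something with over 40 N, if the wrist force passes 120 N, or if a joint passes its speed limit or range.

## Working session

There is one attempt and no reset: what is moved stays moved. The work goes in short steps, Python scripts to look and compute and a tool call to move; the robot and the scene stay as the last step left them, time stands still between calls to the robot, and variables do not carry over. Pictures are saved under pics/ and viewed, about 8 in all and at most 12, crops included, and the job is handed in when it is done.

Besides the shell and the picture viewer there is one more tool, called after "Call:" by a JSON object that holds its "op" and its "data", one argument or row to a line. arm_command: Moves the arm, as the interface text tells. Its arguments: {"type":"object","properties":{"increments":{"type":"array","items":{"type":"number"}}},"required":["increments"]}

```bash
mkdir -p pics
python3 - <<'E'
from plant import sensors, imaging
import cv2, numpy as np
np.set_printoptions(precision=4,suppress=True)
o=sensors.get_obs(); print(o)
for n in ["scene","top","wrist"]:
    c=imaging.calibration(n); print(n,c)
    im=imaging.capture(n); cv2.imwrite(f"pics/{n}0.png",im)
E
```

```text
{'time': 0.0, 'joint_positions': array([ 1.149 ,  0.3427,  1.525 ,  0.    ,  1.2754, -0.146 ]), 'dq': array([-0.0007,  0.0016, -0.0006,  0.0007,  0.0006,  0.0003]), 'tau': array([  0.0024, -43.1234, -24.4229,   0.0722,   0.0555,  -0.0001]), 'tool_pos': array([142.7617, 504.794 , 226.055 ]), 'tcp_rot': array([-3.1401, -0.0002,  2.8658]), 'contact_force': array([ 1.1689, -0.3088, -1.1928]), 'moment': array([-0.0181,  0.0197, -0.0352]), 'grip_width': 91.72433896134852}
scene {'fx': 520.582646705189, 'fy': 520.582646705189, 'cx': 316.813315357032, 'cy': 236.0798285326169, 'world_to_cam': array([[   0.5488,    0.8358,    0.0138, -231.7252],
       [   0.7154,   -0.4611,   -0.525 , -254.7371],
       [  -0.4325,    0.2979,   -0.851 , 1643.406 ],
       [   0.    ,    0.    ,    0.    ,    1.    ]])}
top {'fx': 441.0041658409711, 'fy': 441.0041658409711, 'cx': 322.8362677821981, 'cy': 244.44756024998924, 'world_to_cam': array([[  -0.0126,   -0.9998,    0.0126,  -19.6393],
       [  -0.9893,    0.0106,   -0.1454,  454.8599],
       [   0.1453,   -0.0143,   -0.9893, 1310.0624],
       [   0.    ,    0.    ,    0.    ,    1.    ]])}
wrist {'fx': 356.3167314357376, 'fy': 356.3167314357376, 'cx': 318.5519576958099, 'cy': 234.3105413858481, 'hand_eye': array([[   0.0013,   -0.9587,   -0.2843,   77.1152],
       [   1.    ,    0.0011,    0.0009,   -0.4426],
       [  -0.0005,   -0.2843,    0.9587, -160.2159],
       [   0.    ,    0.    ,    0.    ,    1.    ]])}
```

View pics/scene0.png

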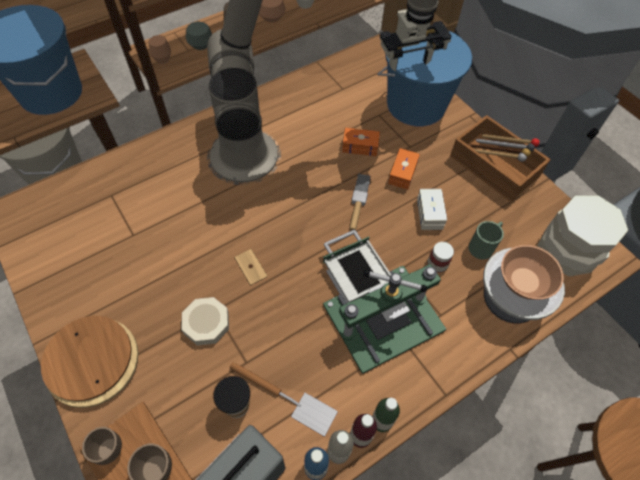

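View pics/top0.png

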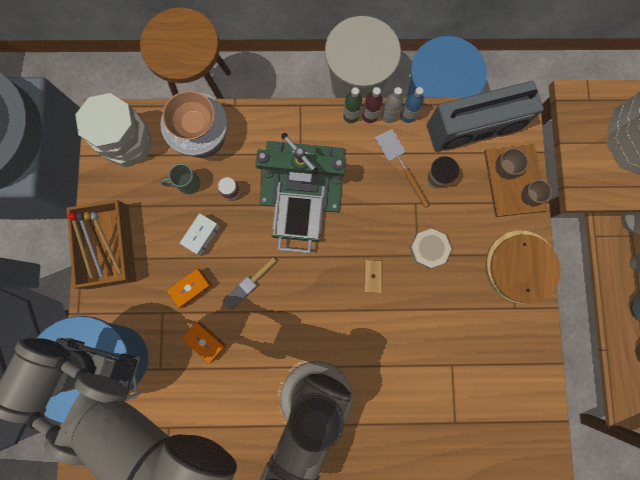

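The scene picture shows the cream mould at about (432,209) and the press at about (385,300), with its tray pulled out to the front-left. In the top picture the mould is at (200,234), the tray mat at (297,216), the T-handle from (285,135) to (313,168), the glaze jar at (229,188) and the modeller near (250,283). The two orange decoys are at (188,288) and (203,342). I'll enlarge the relevant area and take mask measurements.

```bash
cat > h.py <<'E'
from plant import sensors, imaging
import cv2, numpy as np
from scipy.spatial.transform import Rotation as R
np.set_printoptions(precision=3,suppress=True)
def cam(name,obs=None):
    c=imaging.calibration(name)
    K=np.array([[c["fx"],0,c["cx"]],[0,c["fy"],c["cy"]],[0,0,1]])
    if name=="wrist":
        T=np.eye(4);T[:3,:3]=R.from_euler("xyz",obs["tcp_rot"]).as_matrix();T[:3,3]=obs["tool_pos"]
        return K,np.linalg.inv(T@c["hand_eye"])
    return K,np.array(c["world_to_cam"])
def ray(C,uv,z):
    K,W=C;Rm,t=W[:3,:3],W[:3,3];o=-Rm.T@t
    d=Rm.T@np.linalg.inv(K)@np.array([uv[0],uv[1],1.]);return o+d*(z-o[2])/d[2]
def proj(C,p):
    K,W=C;q=K@(W[:3,:3]@np.asarray(p,float)+W[:3,3]);return q[:2]/q[2]
def shoot(name,tag):
    o=sensors.get_obs();im=imaging.capture(name);cv2.imwrite(f"pics/{tag}.png",im);return im,cam(name,o),o
def tri(Cs,uvs):
    A=[]
    for (K,W),(u,v) in zip(Cs,uvs):
        P=K@W[:3];A+=[u*P[2]-P[0],v*P[2]-P[1]]
    A=np.array(A);return np.linalg.lstsq(A[:,:3],-A[:,3],rcond=None)[0]
E
python3 - <<'E'
from h import *
im=cv2.imread("pics/top0.png");C=cam("top")
cv2.imwrite("pics/top0c.png",cv2.resize(im[120:265,160:360],None,fx=4,fy=4,interpolation=cv2.INTER_CUBIC))
for n,p,z in [("mould",(200,234),50),("matcentre",(297,216),32),("jar",(229,188),75),("beaker",(183,180),90),("pullL",(281,247),47),("pullR",(313,250),47),("ballA",(285,135),216),("ballB",(313,168),216)]: print(n,ray(C,p,z))
hsv=cv2.cvtColor(im,cv2.COLOR_BGR2HSV)
m=((hsv[...,1]<60)&(hsv[...,2]>150)).astype(np.uint8);m[:205]=0;m[262:]=0;m[:,:170]=0;m[:,225:]=0
c=max(cv2.findContours(m,0,1)[0],key=cv2.contourArea);print(cv2.minAreaRect(c),cv2.boxPoints(cv2.minAreaRect(c)))
m=(hsv[...,2]<45).astype(np.uint8);m[:190]=0;m[245:]=0;m[:,:275]=0;m[:,320:]=0
c=max(cv2.findContours(m,0,1)[0],key=cv2.contourArea);b=cv2.boxPoints(cv2.minAreaRect(c));print("mat",cv2.minAreaRect(c));print([ray(C,q,32) for q in b])
E
```

```text
mould [487.885 344.402  50.   ]
matcentre [544.102  53.409  32.   ]
jar [622.612 254.949  75.   ]
beaker [644.08  388.531  90.   ]
pullL [446.188 101.237  47.   ]
pullR [436.033   5.062  47.   ]
ballA [730.219  76.977 216.   ]
ballB [636.342   1.59  216.   ]
((197.4230499267578, 233.11538696289062), (20.246559143066406, 36.88756561279297), 33.6900634765625) [[178.769 242.846]
 [199.231 212.154]
 [216.077 223.385]
 [195.615 254.077]]
mat ((297.6412658691406, 215.51515197753906), (20.916004180908203, 35.04939651489258), 6.115504264831543)
[array([495.053,  89.143,  32.   ]), array([604.434,  77.571,  32.   ]), array([596.752,  13.276,  32.   ]), array([487.477,  25.603,  32.   ])]
```

View pics/top0c.png

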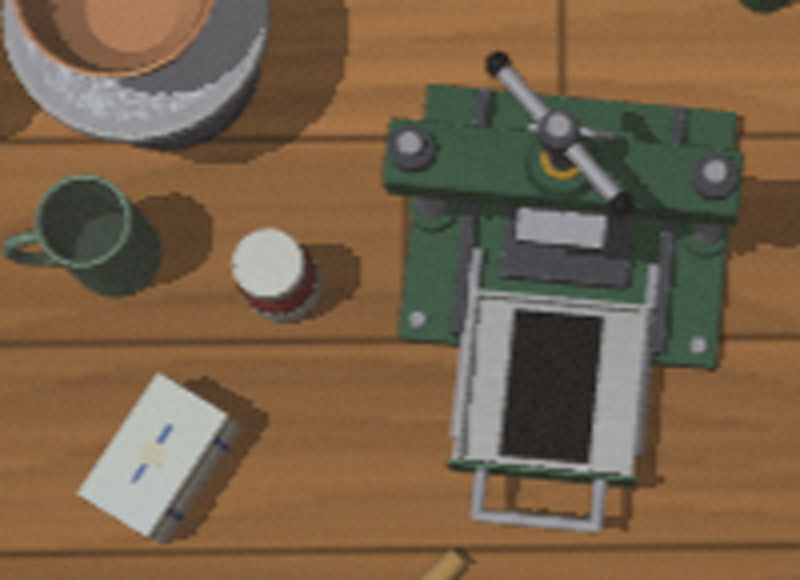

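The crop shows these mould top corners: (158,374), (238,418), (156,540) and (78,494). The hub is at (558,127), the ball ends at (497,64) and (620,200), and the mat corners run from about (513,310) to (590,462). Next I'll compute positions and move above the mould.

```bash
cat >> h.py <<'E'
def move(target,yawdeg,o=None,cmd=None):
    """tool-frame shift and spin from commanded/measured pose (tool down) to world target"""
    o=o or sensors.get_obs()
    p=o["tool_pos"] if cmd is None else cmd[:3]; y=o["tcp_rot"][2] if cmd is None else np.radians(cmd[3])
    T=R.from_euler("xyz",[np.pi,0,y]).as_matrix()
    s=(np.degrees(y)-yawdeg+180)%360-180
    return T.T@(np.array(target,float)-p),s
E
python3 - <<'E'
from h import *
C=cam("top");f=lambda u,v:(160+u/4-.4,120+v/4-.4)
P=np.array([ray(C,f(*q),51.7) for q in [(158,374),(238,418),(156,540),(78,494)]])
print(P.mean(0)); d=(P[3]+P[2]-P[0]-P[1])/2; print(np.linalg.norm(d),np.degrees(np.arctan2(d[1],d[0]))); e=(P[0]+P[3]-P[1]-P[2])/2;print(np.linalg.norm(e),np.degrees(np.arctan2(e[1],e[0])))
print("hub",ray(C,f(558,127),224),"A",ray(C,f(497,64),216),"B",ray(C,f(620,200),216))
print("pull",ray(C,f(482,516),47),ray(C,f(600,524),47))
yaw=np.degrees(np.arctan2(d[1],d[0]))
print(move([P[:,0].mean(),P[:,1].mean(),160],yaw,cmd=[142.951,505.183,226.741,164.2]))
E
```

```text
[488.732 346.933  51.7  ]
108.42474166812892 147.64086015582026
69.49834578737536 59.850229467610845
hub [680.497  38.502 224.   ] A [728.528  80.106 216.   ] B [631.835  -2.678 216.   ]
pull [441.358 103.934  47.   ] [434.324  15.303  47.   ]
(array([-375.805,  -58.121,   66.741]), np.float64(16.559139844179725))
```

Call:
{"op": "arm_command", "data": {
  "increments": [0,-376,-58,66,17,0,-376,-58,66,17,0,-376,-58,66,17,0,-376,-58,66,17,0,-376,-58,66,17,0,-376,-58,66,17,0,-376,-58,66,17,0,-376,-58,66,17,0,-376,-58,66,17,0,-376,-58,66,17]
}}

```text
time: 1.4
tool_pos: [487.8, 348.0, 161.3]
tcp_rot: [3.141, 0.0, 2.571]
contact_force: [0.0, 0.3, 0.0]
grip_width: 91.7
```

Run:
```python
from h import *
im,C,o=shoot("wrist","w1");print(o["tool_pos"],np.degrees(o["tcp_rot"]),o["time"],o["dq"].max())
hsv=cv2.cvtColor(im,cv2.COLOR_BGR2HSV)
m=((hsv[...,1]<50)&(hsv[...,2]>190)).astype(np.uint8)
c=max(cv2.findContours(m,0,1)[0],key=cv2.contourArea);r=cv2.minAreaRect(c);b=cv2.boxPoints(r);print(r)
P=np.array([ray(C,q,51.7) for q in b]);print(P.mean(0));print(P)
for i in range(2):
    d=P[i+1]-P[i];print(np.linalg.norm(d),np.degrees(np.arctan2(d[1],d[0]))%180)
```

```text
[487.789 348.044 161.292] [179.965   0.006 147.315] 1.4 0.0004284405487076086
((324.7843017578125, 226.8134002685547), (138.63755798339844, 84.56890869140625), 88.15238952636719)
[490.438 352.018  51.7  ]
[[425.63  353.821  51.7  ]
 [457.779 407.738  51.7  ]
 [557.102 353.548  51.7  ]
 [521.241 292.965  51.7  ]]
62.77342992577652 59.19336760583885
113.14424957242491 151.383490938053
```

View pics/w1.png

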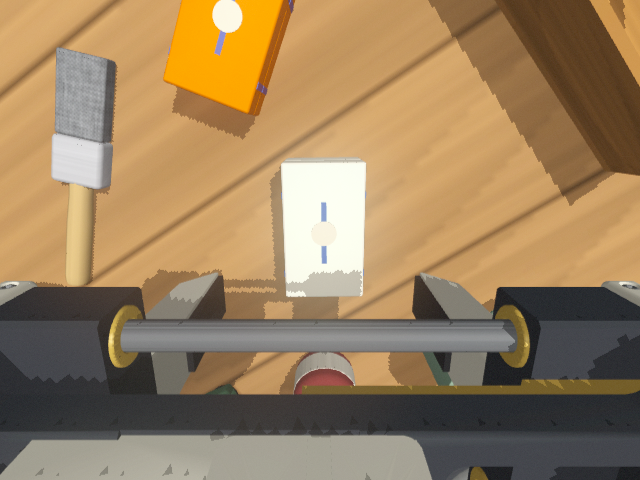

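The mould is centred in the wrist view. Its top face corners are (283,162), (365,162), (363,295) and (286,296), with the centre mark at (324,233).

Run:
```python
from h import *
o=sensors.get_obs();C=cam("wrist",o)
P=np.array([ray(C,q,51.7) for q in [(282.5,162),(365,162),(363,295.5),(286,296)]]);print(P.mean(0),ray(C,(324,233),51.7))
for i in range(4):
    d=P[(i+1)%4]-P[i];print(np.linalg.norm(d),np.degrees(np.arctan2(d[1],d[0]))%180)
print(move([*P.mean(0)[:2],6],148.5,o))
```

```text
[491.556 350.629  51.7  ] [491.784 350.345  51.7  ]
61.457452483056116 57.36995386918422
109.33482854082752 148.6279987198398
64.08667505110992 57.743300730793166
109.72630372867926 147.25121893205036
(array([ -1.561,   4.217, 155.281]), np.float64(-1.196064156457254))
```

Call:
{"op": "arm_command", "data": {
  "increments": [0,-2,4,50,0,0,-2,4,100,0,0,-2,4,140,0,0,-2,4,155,0,0,-2,4,155,0,0.5,-2,4,155,0,0.5,-2,4,155,0,0.5,-2,4,155,0,0.5,-2,4,155,0,0.5,-2,4,155,0,0.5,-2,4,155,0]
}}

```text
time: 2.82
tool_pos: [493.2, 349.4, 6.6]
tcp_rot: [3.141, 0.001, 2.569]
contact_force: [0.1, -0.1, 5.7]
grip_width: 64.4
```

Run:
```python
from h import *
print(move([600,190,165],174))
```

```text
(array([-176.148,  -76.169, -158.382]), np.float64(-26.7983733338113))
```

Call:
{"op": "arm_command", "data": {
  "increments": [0.5,0,0,-20,0,0.5,0,0,-60,0,0.5,0,0,-110,0,0.5,0,0,-158,0,0.5,-40,-20,-158,-6,0.5,-85,-40,-158,-12,0.5,-130,-58,-158,-20,0.5,-176,-76,-158,-27,0.5,-176,-76,-158,-27,0.5,-176,-76,-158,-27,0.5,-176,-76,-158,-27]
}}

```text
time: 4.2
tool_pos: [598.7, 191.1, 163.4]
tcp_rot: [3.142, -0.001, 3.041]
contact_force: [-0.4, 0.8, -4.1]
grip_width: 63.7
```

Run:
```python
from h import *
im,C,o=shoot("wrist","w2");print(o["tool_pos"],np.degrees(o["tcp_rot"]),o["time"],o["contact_force"],o["grip_width"])
```

```text
[598.663 191.11  163.352] [179.998  -0.064 174.251] 4.2 [-0.383  0.78  -4.071] 63.66488258789168
```

View pics/w2.png

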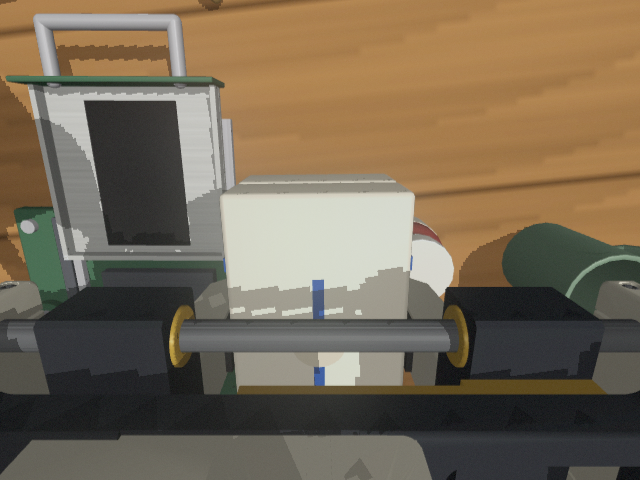

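The mat corners are (85,101), (175,100), (190,244) and (107,245). The held mould's near top edge runs from (222,195) to (413,194), and the pull bar runs from (36,20) to (182,20).

Run:
```python
from h import *
o=sensors.get_obs();C=cam("wrist",o);im=cv2.imread("pics/w2.png")
m=(im.max(2)<62).astype(np.uint8);m[:90]=0;m[255:]=0;m[:,:70]=0;m[:,205:]=0
m=cv2.morphologyEx(m,cv2.MORPH_OPEN,np.ones((5,5)))
c=max(cv2.findContours(m,0,1)[0],key=cv2.contourArea);q=cv2.approxPolyDP(c,8,True)[:,0];print(q.tolist())
for Q in ([(85,101),(175,100),(190,244),(107,245)],q if len(q)==4 else None):
    if Q is None: continue
    P=np.array([ray(C,a,32) for a in Q]);print("mat",P.mean(0))
    for i in range(4):
        d=P[(i+1)%4]-P[i];print(np.linalg.norm(d),np.degrees(np.arctan2(d[1],d[0]))%180)
pu=[ray(C,a,47) for a in [(36,20),(182,20)]];print("pull",pu,np.mean(pu,0))
fp=[ray(C,a,57) for a in [(10,78),(222,81)]];d=fp[1]-fp[0];print("plate",fp,np.linalg.norm(d),np.degrees(np.arctan2(d[1],d[0])))
z=o["tool_pos"][2]+19-25+52
a,b=ray(C,(222,195.5),z),ray(C,(413,194),z);d=b-a;print("mould",np.linalg.norm(d),np.degrees(np.arctan2(d[1],d[0])))
y=o["tcp_rot"][2];T=R.from_euler("xyz",[np.pi,0,y]).as_matrix();print("in tool",T.T@((a+b)/2-o["tool_pos"]))
```

```text
[[85, 101], [108, 243], [185, 244], [159, 101]]
mat [544.78   49.975  32.   ]
69.26545994221445 84.9398935696552
116.30268387276709 174.15545435375938
71.59180917614609 85.06007828839287
116.50786829145227 173.0125314523513
mat [544.127  46.141  32.   ]
114.67714311715382 173.57326579819616
66.12430439833577 83.5517815598954
115.83614783773336 178.1532252051776
56.87988748328344 84.34320761881176
pull [array([431.452,  12.365,  47.   ]), array([441.339, 112.253,  47.   ])] [436.396  62.309  47.   ]
plate [array([467.478, -10.222,  57.   ]), array([483.807, 135.203,  57.   ])] 146.33863746957124 83.59335402680345
mould 61.847865744066524 84.79250012507423
in tool [ 56.628  -0.621 -46.   ]
```

Run:
```python
from h import *
print(move([546.1,50.9,40],174))
```

```text
(array([  38.406, -144.814,  123.535]), np.float64(0.2680960400393815))
```

Call:
{"op": "arm_command", "data": {
  "increments": [0.5,13,-48,0,0.2,0.5,26,-97,0,0.2,0.5,38.5,-145,0,0.2,0.5,38.5,-145,25,0.2,0.5,38.5,-145,60,0.2,0.5,38.5,-145,95,0.2,0.5,38.5,-145,110,0.2,0.5,38.5,-145,116,0.2,0.5,38.5,-145,120,0.2,0.5,38.5,-145,120,0.2,0.5,38.5,-145,120,0.2]
}}

```text
time: 5.62
tool_pos: [547.1, 49.7, 44.5]
tcp_rot: [3.141, 0.002, 3.037]
contact_force: [0.3, -1.2, -4.4]
grip_width: 63.8
```

Run:
```python
from h import *
im,C,o=shoot("wrist","w3");print(o["tool_pos"],np.degrees(o["tcp_rot"]),o["time"],o["contact_force"],o["grip_width"])
shoot("scene","s3")
for n,p in [("mat/pull",(437,62,47))]: print(n,proj(C,p))
```

```text
[547.141  49.683  44.505] [179.99    0.088 173.998] 5.625 [ 0.346 -1.164 -4.415] 63.768462048286096
mat/pull [321.205  40.268]
```

View pics/w3.png

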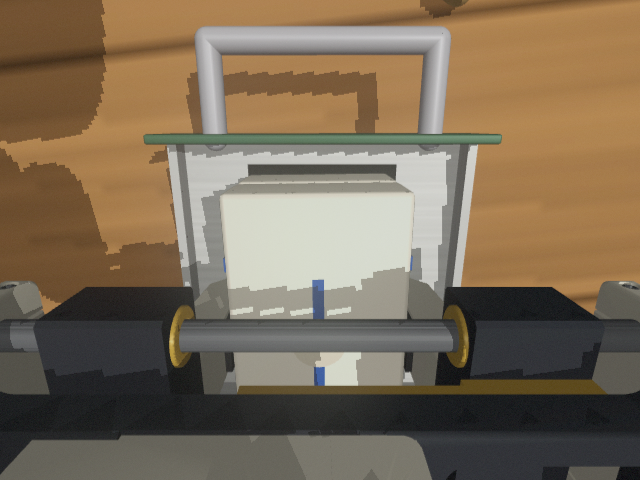

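The picture shows the pull bar centred at about (323,41), the front plate from (145,139) to (500,139), the mat front edge from (248,165) to (396,165) and the mould top edge from (222,194) to (413,193). It is nearly square, with a small sideways offset to compute.

Run:
```python
from h import *
o=sensors.get_obs();C=cam("wrist",o)
T=R.from_euler("xyz",[np.pi,0,o["tcp_rot"][2]]).as_matrix()
t=lambda uv,z:T.T@(ray(C,uv,z)-o["tool_pos"])
z=o["tool_pos"][2]
for n,uv,h in [("pull L",(197,41),47),("pull R",(450,41),47),("plateL",(145,139),57),("plateR",(500,139),57),("matL",(248,165),32),("matR",(396,165),32),("mouldL",(222,195),z+46),("mouldR",(413,194),z+46),("seam front L",(238,182),z+21),("front R",(393,180),z+21)]: print(n,t(uv,h))
```

```text
pull L [110.459 -48.551  -2.721]
pull R [110.597  51.85   -2.721]
plateL [ 73.133 -69.652 -12.721]
plateR [ 73.314  72.284 -12.721]
matL [ 60.487 -33.917  12.279]
matR [60.575 36.714 12.279]
mouldL [ 56.604 -31.509 -46.   ]
mouldR [ 57.005  30.269 -46.   ]
seam front L [ 57.193 -31.701 -21.   ]
front R [ 58.046  28.756 -21.   ]
```

Call:
{"op": "arm_command", "data": {
  "increments": [0.5,0.5,2.2,0,0,0.5,0.5,2.2,2,0,0.5,0.5,2.2,4,0,0.5,0.5,2.2,5.5,0,0.5,0.5,2.2,5.5,0]
}}

```text
time: 6.35
tool_pos: [546.6, 51.9, 38.6]
tcp_rot: [3.141, 0.001, 3.037]
contact_force: [-1.4, 0.2, 1.2]
grip_width: 63.8
```

Call:
{"op": "arm_command", "data": {
  "increments": [0.14,0,0,0,0,0.14,0,0,0,0,0.14,0,0,0,0,0.14,0,0,-15,0,0.14,0,0,-50,0,0.14,0,0,-100,0,0.14,0,0,-130,0,0.14,0,0,-130,0,0.14,0,0,-130,0]
}}

```text
time: 7.48
tool_pos: [545.9, 51.9, 168.0]
tcp_rot: [3.142, -0.001, 3.037]
contact_force: [0.6, -0.5, 1.1]
grip_width: 78.8
```

Run:
```python
from h import *
im,C,o=shoot("wrist","w4");print(o["tool_pos"],np.degrees(o["tcp_rot"]),o["time"],o["contact_force"],o["grip_width"])
```

```text
[545.859  51.932 168.011] [179.997  -0.032 173.996] 7.475 [ 0.593 -0.497  1.094] 78.78145310149516
```

View pics/w4.png

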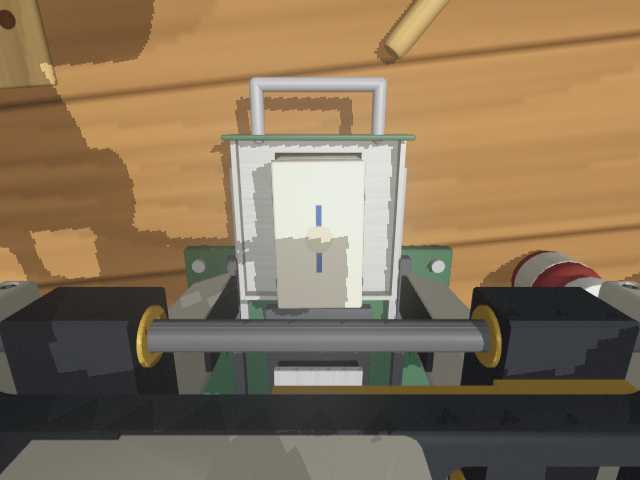

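The mould stands centred and square. Its top corners are (272,161), (364,160), (361,307) and (277,307), with the front plate spanning columns 222–414 and the pull at row 85. Next I'll close the fingers and go down in front of the pull.

Run:
```python
from h import *
o=sensors.get_obs();C=cam("wrist",o)
pu=(ray(C,(254,85),47)+ray(C,(384,84),47))/2;print("pull",pu,"brush end",ray(C,(390,50),8),"screws",ray(C,(198,267),12),ray(C,(438,267),12))
P=np.array([ray(C,a,84) for a in [(272,161),(364,160),(361,307),(277,307)]]);print("mould",P.mean(0),[np.degrees(np.arctan2(*(P[(i+1)%4]-P[i])[[1,0]]))%90 for i in range(4)])
d=np.array([np.cos(np.radians(-6)),np.sin(np.radians(-6)),0])
print("tray",pu+107*d)
g=pu-32*d;g[2]=38;print(g,move(g,174))
print("joint6",o["joint_positions"])
```

```text
pull [437.859  63.308  47.   ] brush end [413.632 123.835   8.   ] screws [581.949 -67.015  12.   ] [605.514 159.612  12.   ]
mould [543.381  52.002  84.   ] [np.float64(84.68049754715251), np.float64(84.94410120169539), np.float64(84.06125270918233), np.float64(83.95141856295712)]
tray [544.273  52.123  47.   ]
[406.034  66.653  38.   ] (array([140.338,   0.027, 129.368]), np.float64(-0.003706911637578969))
joint6 [-0.045  0.438  1.548  0.     1.157 -1.511]
```

Call:
{"op": "arm_command", "data": {
  "increments": [1,50,0,0,0,1,100,0,0,0,1,140,0,0,0,1,140,0,0,0,1,140,0,50,0,1,140,0,100,0,1,140,0,128,0,1,140,0,128,0,1,130,0,128,0,1,120,0,128,0,1,110,0,128,0,1,105,0,128,0,1,105,0,128,0]
}}

```text
time: 9.15
tool_pos: [443.0, 62.8, 40.5]
tcp_rot: [3.141, 0.002, 3.037]
contact_force: [-0.5, -0.1, -0.5]
grip_width: 0.6
```

Call:
{"op": "arm_command", "data": {
  "increments": [1,-6,0,0,0,1,-12,0,0,0,1,-18,0,0,0,1,-24,0,0,0]
}}

```text
time: 9.65
tool_pos: [466.1, 60.4, 40.2]
tcp_rot: [3.142, -0.0, 3.037]
contact_force: [-2.6, 0.5, 2.1]
grip_width: 0.7
```

Run:
```python
from h import *
im,C,o=shoot("wrist","w5");print(o["tool_pos"],o["contact_force"])
im2,_,_=shoot("scene","s5")
cv2.imwrite("pics/c5.png",np.vstack([cv2.resize(im[:300],(640,300)),cv2.resize(im2[215:345,300:460],(640,520))])[:600])
```

```text
[466.145  60.355  40.176] [-2.55   0.493  2.13 ]
```

View pics/c5.png

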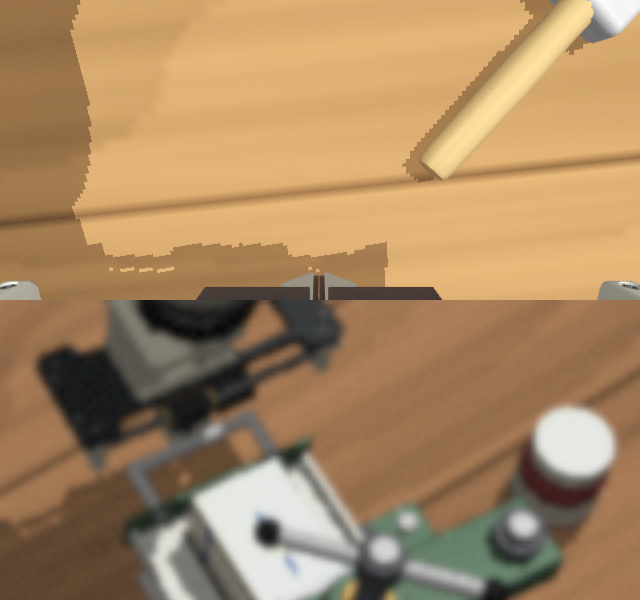

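The tray is being pushed squarely by the fingers on the pull bar, at about 2.6 N. I'll continue, slowing towards the end.

Call:
{"op": "arm_command", "data": {
  "increments": [1,-6,0,0,0,1,-14,0,0,0,1,-22,0,0,0,1,-30,0,0,0,1,-38,0,0,0,1,-46,0,0,0,1,-54,0,0,0,1,-62,0,0,0,1,-70,0,0,0,1,-76,0,0,0,1,-80,0,0,0]
}}

```text
time: 11.12
tool_pos: [545.7, 52.0, 40.2]
tcp_rot: [3.141, 0.0, 3.037]
contact_force: [-3.1, 0.4, 0.0]
grip_width: 0.4
```

Call:
{"op": "arm_command", "data": {
  "increments": [1,-3,0,0,0,1,-6,0,0,0]
}}

```text
time: 11.38
tool_pos: [551.3, 51.4, 40.2]
tcp_rot: [3.142, -0.0, 3.037]
contact_force: [-2.2, 1.2, -0.6]
grip_width: 0.5
```

Call:
{"op": "arm_command", "data": {
  "increments": [1,-3,0,0,0,1,-6,0,0,0]
}}

```text
time: 11.62
tool_pos: [557.1, 50.8, 40.1]
tcp_rot: [3.141, -0.001, 3.037]
contact_force: [-9.3, 2.5, 3.3]
grip_width: 0.7
```

Call:
{"op": "arm_command", "data": {
  "increments": [1,-1,0,0,0,1,-2,0,0,0]
}}

```text
time: 11.88
tool_pos: [557.1, 50.8, 40.1]
tcp_rot: [-3.141, -0.005, 3.037]
contact_force: [-10.3, 1.0, 5.9]
grip_width: 0.3
```

Call:
{"op": "arm_command", "data": {
  "increments": [1,-1.5,0,0,0,1,-3,0,0,0,1,-3,0,0,0]
}}

```text
time: 12.25
tool_pos: [557.2, 50.8, 40.0]
tcp_rot: [-3.141, -0.011, 3.037]
contact_force: [-18.3, 2.2, 13.1]
grip_width: 0.2
```

Call:
{"op": "arm_command", "data": {
  "increments": [1,15,0,0,0,1,40,0,0,0,1,40,0,-50,0,1,40,0,-110,0,1,40,0,-170,0,1,40,0,-230,0,0.6,30,0,-250,-10,0.6,-30,0,-250,-20,0.6,-80,0,-250,-30,0.6,-118,0,-250,-40,0.6,-118,0,-250,-45,0.6,-118,0,-250,-45,0.6,-118,0,-250,-45]
}}

```text
time: 13.88
tool_pos: [679.7, 37.8, 290.8]
tcp_rot: [-3.141, 0.001, -2.463]
contact_force: [-0.0, 0.5, -0.4]
grip_width: 36.7
```

Run:
```python
from h import *
im,C,o=shoot("wrist","w6");print(o["tool_pos"],np.degrees(o["tcp_rot"]),o["time"],o["contact_force"],o["joint_positions"])
```

```text
[679.655  37.844 290.827] [-179.947    0.057 -141.105] 13.875 [-0.024  0.46  -0.439] [-0.057  0.621  0.896 -0.     1.624 -2.306]
```

View pics/w6.png

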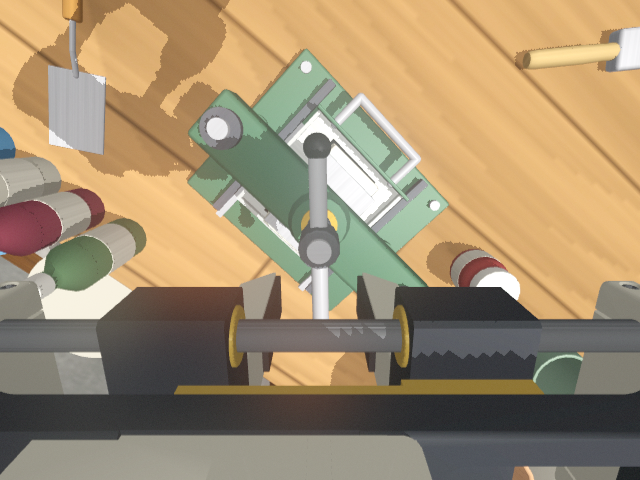

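The handle bar is vertical in the picture and aligned with the tool's x axis. The hub is at (318,248) and the near ball at (317,146). The tray is home under the crosshead.

Run:
```python
from h import *
o=sensors.get_obs();C=cam("wrist",o);T=R.from_euler("xyz",[np.pi,0,o["tcp_rot"][2]]).as_matrix()
for n,uv,z in [("ball",(317,146),216),("hub",(318.5,247),225),("barmid",(317.5,190),216),("lowbar",(320,300),216)]:
    p=ray(C,uv,z);print(n,p,T.T@(p-o["tool_pos"]))
```

```text
ball [628.41   -4.647 216.   ] [66.494 -0.967 74.991]
hub [678.517  37.172 225.   ] [ 1.237  0.093 65.991]
barmid [650.285  13.443 216.   ] [38.11  -0.633 74.991]
lowbar [711.838  65.526 216.   ] [-42.5     1.223  74.991]
```

Call:
{"op": "arm_command", "data": {
  "increments": [0.6,25,-0.5,0,-1,0.6,51,-1,0,-1,0.6,51,-1,30,-1,0.6,51,-1,60,-1,0.6,51,-1,80,-1,0.6,51,-1,90,-1,0.8,51,-1,90,-1,0.8,51,-1,90,-1,0.8,51,-1,90,-1]
}}

```text
time: 15.05
tool_pos: [641.0, 5.0, 201.3]
tcp_rot: [-3.14, 0.001, -2.444]
contact_force: [-0.2, 0.1, 0.2]
grip_width: 18.6
```

Call:
{"op": "arm_command", "data": {
  "increments": [0.8,-0.62,7.82,0.5,9,0.8,-2.45,15.45,1,18,0.8,-5.45,22.7,1.5,27,0.8,-9.55,29.39,2,36,0.8,-14.64,35.36,2.5,45,0.8,-20.61,40.45,3,54]
}}

```text
time: 15.8
tool_pos: [630.7, 47.6, 198.0]
tcp_rot: [-3.139, 0.002, 2.891]
contact_force: [-0.0, -6.9, 1.5]
grip_width: 18.2
```

Call:
{"op": "arm_command", "data": {
  "increments": [0.8,-0.62,7.82,0.5,9,0.8,-2.45,15.45,1,18,0.8,-5.45,22.7,1.5,27,0.8,-9.55,29.39,2,36,0.8,-14.64,35.36,2.5,45]
}}

```text
time: 16.42
tool_pos: [652.5, 78.9, 195.3]
tcp_rot: [-3.139, 0.001, 2.106]
contact_force: [-5.5, -4.1, 2.2]
grip_width: 18.7
```

Call:
{"op": "arm_command", "data": {
  "increments": [0.8,-0.62,7.82,0.5,9,0.8,-2.45,15.45,1,18,0.8,-5.45,22.7,1.5,27,0.8,-9.55,29.39,2,36,0.8,-14.64,35.36,2.5,45,0.8,-20.61,40.45,3,54]
}}

```text
time: 17.18
tool_pos: [697.3, 83.3, 192.3]
tcp_rot: [-3.139, 0.001, 1.164]
contact_force: [-6.5, 0.0, 3.3]
grip_width: 18.1
```

Call:
{"op": "arm_command", "data": {
  "increments": [0.8,-0.62,7.82,0.5,9,0.8,-2.45,15.45,1,18,0.8,-5.45,22.7,1.5,27,0.8,-9.55,29.39,2,36,0.8,-14.64,35.36,2.5,45,0.8,-20.61,40.45,3,54]
}}

```text
time: 17.92
tool_pos: [726.7, 50.5, 189.4]
tcp_rot: [-3.138, 0.001, 0.223]
contact_force: [-4.6, 5.8, 2.9]
grip_width: 18.4
```

Call:
{"op": "arm_command", "data": {
  "increments": [0.8,-0.62,7.82,0.5,9,0.8,-2.45,15.45,1,18,0.8,-5.45,22.7,1.5,27,0.8,-9.55,29.39,2,36,0.8,-14.64,35.36,2.5,45]
}}

```text
time: 18.55
tool_pos: [722.0, 13.2, 187.0]
tcp_rot: [-3.137, -0.0, -0.562]
contact_force: [2.2, 6.9, 0.5]
grip_width: 18.3
```

Call:
{"op": "arm_command", "data": {
  "increments": [0.8,-0.62,7.82,0.5,9,0.8,-2.45,15.45,1,18,0.8,-5.45,22.7,1.5,27,0.8,-9.55,29.39,2,36,0.8,-14.64,35.36,2.5,45]
}}

```text
time: 19.18
tool_pos: [692.9, -9.8, 184.7]
tcp_rot: [-3.133, 0.001, -1.348]
contact_force: [10.7, 6.2, -3.5]
grip_width: 18.6
```

Run:
```python
from h import *
o=sensors.get_obs();print(o["joint_positions"],o["tool_pos"],np.degrees(o["tcp_rot"]),o["contact_force"],o["moment"])
```

```text
[-0.126  0.686  1.06   0.003  1.388  2.792] [692.873  -9.821 184.681] [-179.521    0.033  -77.228] [10.661  6.199 -3.464] [ 1.002 -1.687  0.106]
```

Call:
{"op": "arm_command", "data": {
  "increments": [0.8,-0.07,2.62,0.17,3,0.8,-0.27,5.23,0.33,6,0.8,-0.27,5.23,0.33,6]
}}

```text
time: 19.55
tool_pos: [687.8, -11.0, 184.4]
tcp_rot: [-3.134, 0.001, -1.448]
contact_force: [11.9, 4.6, -2.2]
grip_width: 18.4
```

Call:
{"op": "arm_command", "data": {
  "increments": [0.8,-0.07,2.62,0.17,3,0.8,-0.27,5.23,0.33,6,0.8,-0.27,5.23,0.33,6]
}}

```text
time: 19.92
tool_pos: [683.0, -11.7, 184.1]
tcp_rot: [-3.133, 0.001, -1.553]
contact_force: [12.2, 3.3, -4.3]
grip_width: 18.5
```

Run:
```python
from h import *
o=sensors.get_obs();y=o["tcp_rot"][2];F=o["contact_force"];print(o["joint_positions"][5],np.degrees(y),F,"tang",-F[0]*np.sin(y)+F[1]*np.cos(y),"rad",F[0]*np.cos(y)+F[1]*np.sin(y))
im,C,o=shoot("scene","s7");cv2.imwrite("pics/c7.png",cv2.resize(im[210:370,300:460],(600,600),interpolation=cv2.INTER_CUBIC))
```

```text
2.993069048166137 -88.98906397241626 [12.17   3.265 -4.306] tang 12.22573507332839 rad -3.0493347094292047
```

View pics/c7.png

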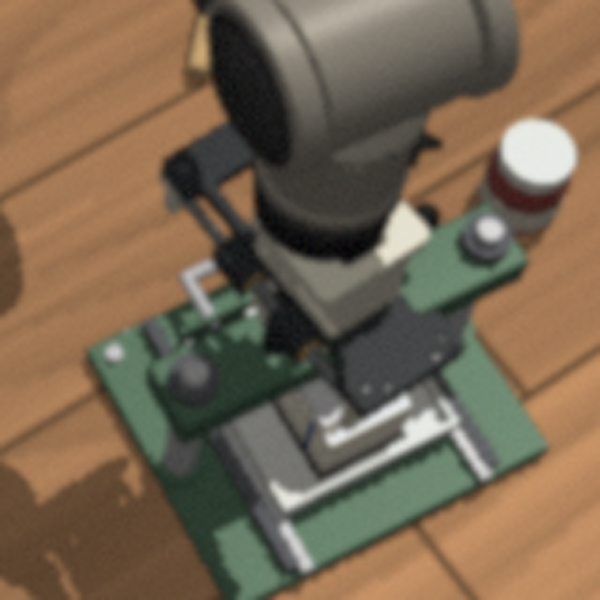

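The scene crop doesn't resolve the seam; the tray is home and the gripper is over the handle. The force has plateaued at about 12 N instead of rising, so this may be the keys. The wrist is near its limit, so I'll regrasp on the other arm.

Call:
{"op": "arm_command", "data": {
  "increments": [0.8,0,-5,0,0,0.6,0,-6,0,0,0.6,0,-6,0,0,0.6,0,-6,-25,0,0.6,0,-6,-60,0,0.6,-15,-3,-90,-10,0.6,-30,0,-90,-20,0.6,-50,0,-90,-30,0.6,-50,0,-90,-40,0.6,-50,0,-90,-50,0.6,-50,0,-90,-60,0.6,-50,0,-90,-70,0.6,-50,0,-90,-80,0.6,-50,0,-90,-90,0.6,-50,0,-90,-90]
}}

```text
time: 21.85
tool_pos: [678.7, 37.0, 273.1]
tcp_rot: [3.142, 0.0, 0.016]
contact_force: [0.5, -0.0, 0.0]
grip_width: 36.6
```

Call:
{"op": "arm_command", "data": {
  "increments": [0.6,0,0,0,-10,0.6,0,0,0,-20,0.6,0,0,0,-30,0.6,0,0,0,-40,0.6,0,0,0,-50,0.6,0,0,0,-60,0.6,0,0,0,-70,0.6,0,0,0,-80,0.6,0,0,0,-90,0.6,0,0,0,-96,0.6,0,0,0,-96]
}}

```text
time: 23.22
tool_pos: [678.8, 37.0, 273.1]
tcp_rot: [-3.142, 0.0, 1.689]
contact_force: [0.8, -0.5, 0.2]
grip_width: 36.6
```

Run:
```python
from h import *
im,C,o=shoot("wrist","w8");print(o["tool_pos"],np.degrees(o["tcp_rot"]),o["time"],o["joint_positions"][5],o["contact_force"])
```

```text
[678.803  37.02  273.125] [-180.      0.     96.75] 23.225 -0.17595233433863142 [ 0.79  -0.476  0.225]
```

View pics/w8.png

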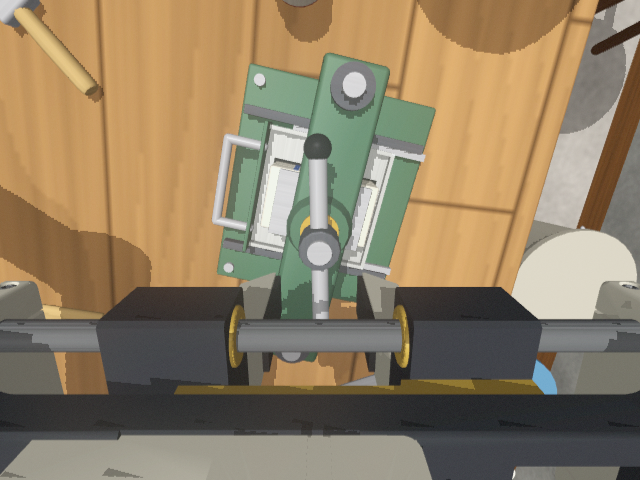

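The bar is vertical again, with the ball at (317,147) and the hub at (319,251). That puts the bar at about 97.9°, so it has turned 302° in total. I'll take hold of this arm.

Call:
{"op": "arm_command", "data": {
  "increments": [0.6,25,-0.5,0,-1,0.6,51,-1,0,-1,0.6,51,-1,30,-1,0.6,51,-1,60,-1,0.6,51,-1,80,-1,0.6,51,-1,88,-1,0.82,51,-1,88,-1,0.82,51,-1,88,-1,0.82,51,-1,88,-1]
}}

```text
time: 24.4
tool_pos: [672.1, 87.7, 186.1]
tcp_rot: [3.14, 0.0, 1.71]
contact_force: [-0.2, -0.2, 0.0]
grip_width: 17.2
```

Call:
{"op": "arm_command", "data": {
  "increments": [0.82,-0.07,2.62,0.17,3,0.82,-0.27,5.23,0.33,6,0.82,-0.62,7.82,0.5,9,0.82,-0.62,7.82,0.5,9]
}}

```text
time: 24.9
tool_pos: [676.8, 87.3, 184.9]
tcp_rot: [-3.135, 0.001, 1.553]
contact_force: [-11.1, -2.9, 4.3]
grip_width: 16.6
```

```bash
cat > f.py <<'E'
from h import *
o=sensors.get_obs();y=o["tcp_rot"][2];F=o["contact_force"];d=o["tool_pos"][:2]-[678.7,37.1]
print(o["tool_pos"],np.degrees(y),"polar",np.degrees(np.arctan2(d[1],d[0])),"r",np.hypot(*d),F,"tang",-F[0]*np.sin(y)+F[1]*np.cos(y),"rad",F[0]*np.cos(y)+F[1]*np.sin(y),"axis torque/50mm",-(d[0]*F[1]-d[1]*F[0])/50)
E
python3 f.py
```

```text
[676.793  87.317 184.863] 88.95449594578629 polar 92.17433551015922 r 50.252867416458415 [-11.078  -2.911   4.288] tang 11.023002988017634 rad -3.1130002589712316 axis torque/50mm -11.236993828435573
```

Call:
{"op": "arm_command", "data": {
  "increments": [0.82,-0.27,5.23,0.33,6,0.82,-1.09,10.4,0.67,12]
}}

```text
time: 25.15
tool_pos: [686.5, 86.7, 184.2]
tcp_rot: [-3.133, 0.002, 1.341]
contact_force: [-15.3, -0.2, 6.2]
grip_width: 16.5
```

```bash
python3 f.py
```

```text
[686.454  86.657 184.186] 76.81192614666752 polar 81.10722922656454 r 50.15998680219097 [-15.28   -0.229   6.164] tang 14.824329746442572 rad -3.7091940529758296 axis torque/50mm -15.108689364762794
```

Call:
{"op": "arm_command", "data": {
  "increments": [0.82,0,0,0,0,0.82,0,0,0,0]
}}

```text
time: 25.4
tool_pos: [687.1, 86.7, 184.2]
tcp_rot: [-3.135, 0.002, 1.344]
contact_force: [-11.5, -1.1, 4.5]
grip_width: 16.3
```

```bash
python3 f.py
```

```text
[687.057  86.659 184.197] 77.00015041311828 polar 80.42899024321022 r 50.25880470150886 [-11.536  -1.14    4.498] tang 10.983765471157483 rad -3.7056590880892175 axis torque/50mm -11.243632424732704
```

Call:
{"op": "arm_command", "data": {
  "increments": [0.82,-0.07,2.62,0.17,3,0.82,-0.27,5.23,0.33,6,0.82,-0.62,7.82,0.5,9,0.82,-1.09,10.4,0.67,12,0.82,-1.09,10.4,0.67,12,0.82,-1.09,10.4,0.67,12]
}}

```text
time: 26.15
tool_pos: [696.3, 84.1, 183.6]
tcp_rot: [-3.134, 0.003, 1.135]
contact_force: [-15.0, 1.3, 5.2]
grip_width: 16.7
```

```bash
python3 f.py
```

```text
[696.252  84.149 183.568] 65.03741162012439 polar 69.54192107055597 r 50.216182012192945 [-14.966   1.28    5.241] tang 14.107681375210257 rad -5.155810514550895 axis torque/50mm -14.531588586274925
```

```bash
cat > g.py <<'E'
from h import *
L=[]
for i in range(5):
    imaging.capture("wrist");o=sensors.get_obs();y=o["tcp_rot"][2];F=o["contact_force"];d=o["tool_pos"][:2]-[678.7,37.1]
    L.append([-F[0]*np.sin(y)+F[1]*np.cos(y),F[0]*np.cos(y)+F[1]*np.sin(y),F[2],np.degrees(np.arctan2(d[1],d[0])),o["tool_pos"][2],(d[0]*F[1]-d[1]*F[0])/-50])
print(np.array(L),o["time"])
E
python3 g.py
```

```text
[[ 13.457  -4.423   5.235  69.552 183.583 -13.831]
 [ 13.774  -5.315   5.265  69.549 183.542 -14.204]
 [ 14.034  -4.575   6.045  69.554 183.568 -14.411]
 [ 14.805  -4.913   5.604  69.56  183.576 -15.214]
 [ 14.458  -5.122   4.329  69.552 183.561 -14.882]] 26.4
```

Call:
{"op": "arm_command", "data": {
  "increments": [0.82,-0.03,1.75,0.11,2,0.82,-0.12,3.49,0.22,4,0.82,-0.12,3.49,0.22,4,0.82,-0.12,3.49,0.22,4]
}}

```text
time: 26.9
tool_pos: [699.1, 82.9, 183.4]
tcp_rot: [-3.133, 0.003, 1.066]
contact_force: [-16.3, 1.8, 5.9]
grip_width: 16.6
```

```bash
python3 g.py
```

```text
[[ 15.204  -5.406   4.965  65.978 183.365 -15.67 ]
 [ 14.576  -6.208   6.003  65.968 183.368 -15.112]
 [ 14.018  -5.726   6.871  65.966 183.37  -14.505]
 [ 14.184  -5.919   5.118  65.999 183.397 -14.703]
 [ 13.54   -6.518   5.404  65.959 183.385 -14.106]] 27.15
```

Run:
```python
from h import *
for i in range(4):
    o=sensors.get_obs();F=o["contact_force"];M=o["moment"];d=(o["tool_pos"][:2]-[678.7,37.1])/1000
    print(M,"force part",d[0]*F[1]-d[1]*F[0],"total Nm",d[0]*F[1]-d[1]*F[0]+M[2]*np.array([1,-1])); imaging.capture("top")
```

```text
[0.292 2.703 0.182] force part 0.7052832861958959 total Nm [0.887 0.524]
[0.352 2.656 0.241] force part 0.7326867610338538 total Nm [0.974 0.491]
[0.27  2.68  0.245] force part 0.7551477859803686 total Nm [1.   0.51]
[0.325 2.717 0.187] force part 0.7690685614190456 total Nm [0.956 0.582]
```

Call:
{"op": "arm_command", "data": {
  "increments": [0.82,0,0,0,-3,0.82,0,0,0,-6,0.82,0,0,0,-6]
}}

```text
time: 27.72
tool_pos: [700.1, 83.2, 183.3]
tcp_rot: [-3.135, 0.001, 1.171]
contact_force: [-11.7, 2.4, 3.1]
grip_width: 16.4
```

```bash
cat > k.py <<'E'
from h import *
L=[]
for i in range(6):
    o=sensors.get_obs();F=o["contact_force"];M=o["moment"];d=(o["tool_pos"][:2]-[678.7,37.1]);y=o["tcp_rot"][2]
    t=(d[0]*F[1]-d[1]*F[0])/1000
    L.append([-F[0]*np.sin(y)+F[1]*np.cos(y),F[0]*np.cos(y)+F[1]*np.sin(y),t,M[2],(t+M[2])/.05,np.degrees(np.arctan2(d[1],d[0])),np.degrees(y)]); imaging.capture("top")
print("tang rad forceNm Mz push@50 polar yaw\n",np.mean(L,0),np.std(L,0)[:5],o["time"])
E
python3 k.py
```

```text
tang rad forceNm Mz push@50 polar yaw
 [11.445 -1.575  0.579  0.086 13.301 65.076 67.056] [0.271 0.637 0.014 0.033 0.775] 27.975
```

Call:
{"op": "arm_command", "data": {
  "increments": [0.82,0,0.4,0,0,0.82,0,0.8,0,0,0.82,0,0.8,0,0]
}}

```text
time: 28.4
tool_pos: [700.2, 83.2, 183.3]
tcp_rot: [-3.133, 0.001, 1.17]
contact_force: [-13.9, 3.6, 4.6]
grip_width: 16.6
```

```bash
python3 k.py
```

```text
tang rad forceNm Mz push@50 polar yaw
 [14.649 -2.162  0.74   0.096 16.738 65.027 67.061] [0.271 0.38  0.014 0.042 0.8  ] 28.65
```

The screw still holds at about 16.7 N without moving, and running torque including the moment was about 18–19 N. So it has bitten firmly, slightly past the 12–17 N window but below cracking. I'll ease it back a few degrees to return inside the window.

Call:
{"op": "arm_command", "data": {
  "increments": [0.82,-0.19,-4.36,-0.28,-5,0.82,-0.76,-8.68,-0.55,-10,0.82,-1.28,-11.25,-0.72,-13,0.82,-1.94,-13.78,-0.88,-16,0.82,-2.73,-16.28,-1.05,-19,0.82,-2.73,-16.28,-1.05,-19]
}}

```text
time: 29.45
tool_pos: [686.8, 86.1, 184.3]
tcp_rot: [-3.14, -0.001, 1.501]
contact_force: [-4.6, 3.3, 0.4]
grip_width: 16.1
```

```bash
python3 k.py
```

```text
tang rad forceNm Mz push@50 polar yaw
 [ 5.145  2.419  0.266 -0.063  4.055 80.542 85.947] [0.312 0.473 0.015 0.043 0.707] 29.7
```

Call:
{"op": "arm_command", "data": {
  "increments": [0.82,0,-1,0,0,0.82,0,-2,0,0,0.82,0,-2,0,0]
}}

```text
time: 30.12
tool_pos: [685.6, 85.5, 184.2]
tcp_rot: [3.141, -0.0, 1.501]
contact_force: [-3.2, 1.0, 0.0]
grip_width: 16.4
```

```bash
python3 k.py
```

```text
tang rad forceNm Mz push@50 polar yaw
 [ 2.368  0.976  0.119  0.002  2.408 81.828 85.982] [0.678 0.225 0.033 0.038 0.693] 30.375
```

Call:
{"op": "arm_command", "data": {
  "increments": [0.82,0,-1,0,0,0.82,0,-2,0,0,0.82,0,-2,0,0]
}}

```text
time: 30.8
tool_pos: [683.6, 85.3, 184.0]
tcp_rot: [3.141, 0.0, 1.501]
contact_force: [-1.2, -0.1, 0.5]
grip_width: 16.1
```

```bash
python3 k.py
```

```text
tang rad forceNm Mz push@50 polar yaw
 [ 0.964 -0.681  0.046  0.02   1.309 84.2   85.99 ] [0.638 0.221 0.031 0.013 0.799] 31.05
```

Call:
{"op": "arm_command", "data": {
  "increments": [0.82,0,1.5,0,0,0.82,0,3,0,0,0.82,0,4.5,0,0,0.82,0,4.5,0,0]
}}

```text
time: 31.6
tool_pos: [684.5, 85.6, 183.7]
tcp_rot: [-3.132, 0.001, 1.501]
contact_force: [-15.5, -1.2, 6.1]
grip_width: 16.6
```

```bash
python3 k.py
```

```text
tang rad forceNm Mz push@50 polar yaw
 [15.133 -1.948  0.733  0.03  15.256 83.16  86.024] [0.184 0.212 0.009 0.026 0.685] 31.85
```

A push of 15 N now holds with no movement, so the screw bites firmly and inside the window. I'll let go, centring the cage first, then opening and lifting.

Call:
{"op": "arm_command", "data": {
  "increments": [0.82,0,-2,0,0,0.82,0,-4,0,0,0.75,0,-5.5,0,0,0.6,0,-5.5,0,0,0.6,0,-5.5,0,0,0.6,0,-5.5,-20,0,0.6,0,-5.5,-50,0,0.6,-25,-3,-90,0,0.6,-50,0,-90,0,0.6,-50,0,-90,0,0.6,-50,0,-90,0]
}}

```text
time: 33.28
tool_pos: [684.2, 35.8, 272.6]
tcp_rot: [-3.139, -0.001, 1.501]
contact_force: [-0.1, 0.9, -0.6]
grip_width: 36.4
```

Run:
```python
from h import *
im,C,o=shoot("wrist","w9");print(o["tool_pos"],np.degrees(o["tcp_rot"]),o["time"],o["contact_force"])
cv2.imwrite("pics/w9c.png",cv2.resize(im[20:320,170:490],(800,750))[:600])
```

```text
[684.185  35.826 272.561] [-179.86    -0.036   85.986] 33.275 [-0.084  0.859 -0.614]
```

View pics/w9c.png

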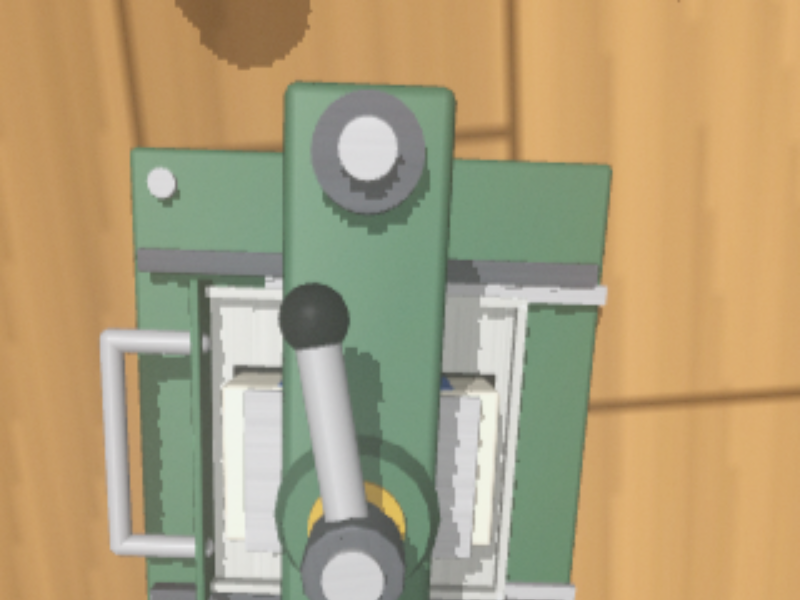

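The tray is home with the mould squarely under the pad. The ball is at about (295.6,146.8) and the hub at (310.8,252) in full-image pixels. I'll compute the bar angle.

Run:
```python
from h import *
C=cam("wrist",sensors.get_obs());a=ray(C,(295.6,146.8),198);h=ray(C,(310.8,252),207);d=a-h;print(a,h,np.hypot(d[0],d[1]),np.degrees(np.arctan2(d[1],d[0])))
```

```text
[673.522 102.448 198.   ] [678.375  33.766 207.   ] 68.85364927958483 94.04179034217098
```

The bar now sits at about 94°, so it eased back roughly 8° when released. I'll check numerically whether it is still moving.

```bash
cat > b.py <<'E'
from h import *
def ball():
    o=sensors.get_obs();im=imaging.capture("wrist");C=cam("wrist",o)
    m=(im.max(2)<75).astype(np.uint8);m[:120]=0;m[190:]=0;m[:,:250]=0;m[:,390:]=0
    m=cv2.morphologyEx(m,cv2.MORPH_OPEN,np.ones((9,9)))
    c=max(cv2.findContours(m,0,1)[0],key=cv2.contourArea);(u,v),r=cv2.minEnclosingCircle(c)
    p=ray(C,(u,v),199);d=p[:2]-[678.7,37.1];return o["time"],u,v,r,np.degrees(np.arctan2(d[1],d[0])),np.hypot(*d)
if __name__=="__main__":
    for i in range(21):
        b=ball()
        if i%5==0: print(np.array(b))
    o=sensors.get_obs();print(o["tool_pos"],o["tcp_rot"],o["contact_force"])
E
python3 b.py
python3 - <<'E'
from h import *
import b as B
# same measurement on the stored earlier picture (before final tightening)
im=cv2.imread("pics/w8.png");m=(im.max(2)<75).astype(np.uint8);m[:120]=0;m[190:]=0;m[:,:250]=0;m[:,390:]=0
m=cv2.morphologyEx(m,cv2.MORPH_OPEN,np.ones((9,9)));c=max(cv2.findContours(m,0,1)[0],key=cv2.contourArea);(u,v),r=cv2.minEnclosingCircle(c)
o=dict(tool_pos=np.array([678.803,37.02,273.125]),tcp_rot=np.radians([180,0,96.75]));p=ray(cam("wrist",o),(u,v),199);d=p[:2]-[678.7,37.1];print("w8",u,v,np.degrees(np.arctan2(d[1],d[0])))
E
```

```text
Traceback (most recent call last):
  File "b.py", line 10, in <module>
    b=ball()
  File "b.py", line 6, in ball
    c=max(cv2.findContours(m,0,1)[0],key=cv2.contourArea);(u,v),r=cv2.minEnclosingCircle(c)
ValueError: max() iterable argument is empty
Traceback (most recent call last):
ValueError: max() iterable argument is empty
```

```bash
python3 - <<'E'
import cv2
im=cv2.imread("pics/w9.png");print(im[140:154:4,288:306:4].tolist())
E
sed -i 's/m=(im.max(2)<75).astype(np.uint8)/m=((im.max(2)<100)\&(im.max(2).astype(int)-im.min(2)<22)).astype(np.uint8)/; s/(9,9)/(7,7)/' b.py
python3 b.py
sed -n 5,6p b.py
```

```text
[[[76, 79, 77], [76, 82, 77], [74, 78, 73], [74, 78, 74], [66, 73, 68]], [[77, 81, 77], [94, 98, 95], [84, 88, 85], [72, 78, 73], [70, 75, 70]], [[76, 80, 78], [83, 87, 83], [81, 84, 81], [73, 80, 74], [68, 73, 69]], [[74, 79, 76], [77, 82, 77], [76, 82, 77], [74, 79, 75], [70, 76, 71]]]
[ 33.375 295.265 147.676  14.219  94.664  65.23 ]
[ 33.625 294.629 147.252  14.092  94.715  65.153]
[ 33.875 294.455 146.502  14.128  94.679  65.154]
[ 34.125 294.219 146.405  14.018  94.801  65.133]
[ 34.375 294.219 146.405  14.018  94.824  65.205]
[684.58   35.449 274.061] [ 3.142 -0.     1.501] [ 0.066 -0.835  0.414]
    m=cv2.morphologyEx(m,cv2.MORPH_OPEN,np.ones((7,7)))
    c=max(cv2.findContours(m,0,1)[0],key=cv2.contourArea);(u,v),r=cv2.minEnclosingCircle(c)
```

Call:
{"op": "arm_command", "data": {
  "increments": [0.6,25,-7,0,-4,0.6,50.7,-13.7,0,-8.8,0.6,50.7,-13.7,30,-8.8,0.6,50.7,-13.7,60,-8.8,0.6,50.7,-13.7,80,-8.8,0.6,50.7,-13.7,89,-8.8,0.82,50.7,-13.7,89,-8.8,0.82,50.7,-13.7,89,-8.8,0.82,50.7,-13.7,89,-8.8]
}}

```text
time: 35.55
tool_pos: [674.9, 87.1, 186.1]
tcp_rot: [3.14, 0.0, 1.655]
contact_force: [0.2, 0.5, -0.6]
grip_width: 17.1
```

Call:
{"op": "arm_command", "data": {
  "increments": [0.82,0,1,0,0,0.82,0,2,0,0,0.82,0,3,0,0,0.82,0,3,0,0]
}}

```text
time: 36.05
tool_pos: [677.3, 87.2, 185.0]
tcp_rot: [-3.141, -0.0, 1.654]
contact_force: [-1.2, -0.5, 0.8]
grip_width: 16.7
```

```bash
python3 k.py
```

```text
tang rad forceNm Mz push@50 polar yaw
 [ 1.614 -0.274  0.08   0.018  1.965 91.61  94.797] [0.638 0.43  0.032 0.028 0.986] 36.3
```

Contact is just made at polar 91.6°, so the bar is at about 94.3°. I'll load it in small steps.

Call:
{"op": "arm_command", "data": {
  "increments": [0.82,0,0.7,0,0,0.82,0,1.4,0,0,0.82,0,1.4,0,0]
}}

```text
time: 36.72
tool_pos: [677.4, 87.2, 184.9]
tcp_rot: [-3.138, 0.0, 1.655]
contact_force: [-7.9, -0.5, 2.9]
grip_width: 16.7
```

```bash
python3 k.py
```

```text
tang rad forceNm Mz push@50 polar yaw
 [ 7.629 -0.725  0.38  -0.003  7.534 91.437 94.8  ] [0.514 0.549 0.026 0.029 0.622] 36.975
```

Call:
{"op": "arm_command", "data": {
  "increments": [0.82,0,0.5,0,0,0.82,0,1,0,0,0.82,0,1,0,0]
}}

```text
time: 37.4
tool_pos: [677.5, 87.2, 184.9]
tcp_rot: [-3.136, 0.0, 1.655]
contact_force: [-11.2, -3.0, 3.7]
grip_width: 16.8
```

```bash
python3 k.py
```

```text
tang rad forceNm Mz push@50 polar yaw
 [11.233 -1.096  0.559  0.028 11.745 91.372 94.804] [0.368 0.478 0.018 0.024 0.633] 37.65
```

Call:
{"op": "arm_command", "data": {
  "increments": [0.82,0,0.35,0,0,0.82,0,0.7,0,0,0.82,0,0.7,0,0]
}}

```text
time: 38.08
tool_pos: [677.5, 87.2, 184.8]
tcp_rot: [-3.134, 0.0, 1.655]
contact_force: [-13.7, -1.9, 5.6]
grip_width: 17.0
```

```bash
python3 k.py
```

```text
tang rad forceNm Mz push@50 polar yaw
 [14.037 -1.009  0.699  0.04  14.788 91.335 94.805] [0.403 0.168 0.02  0.026 0.584] 38.325
```

At rest the screw holds 14–14.8 N without turning, which is a firm bite within 12–17 N. I'll release and clear away.

Call:
{"op": "arm_command", "data": {
  "increments": [0.82,0,-2,0,0,0.82,0,-4,0,0,0.75,0,-5,0,0,0.6,0,-5,0,0,0.6,0,-5,0,0,0.6,0,-5,-20,0,0.6,0,-5,-50,0,0.6,-25,-3,-90,0,0.6,-50,0,-90,0,0.6,-50,0,-90,0,0.6,-50,0,-90,0]
}}

```text
time: 39.75
tool_pos: [684.2, 38.0, 273.5]
tcp_rot: [-3.139, -0.001, 1.654]
contact_force: [0.5, 0.2, -0.6]
grip_width: 36.8
```

```bash
python3 b.py
```

```text
[ 39.75  310.884 148.356  13.976  94.719  65.034]
[ 40.    310.145 148.657  13.945  94.786  65.125]
[ 40.25  310.156 147.592  13.97   94.603  65.205]
[ 40.5   309.906 147.416  14.027  94.75   65.113]
[ 40.75  309.906 147.416  14.027  94.727  65.062]
[684.736  37.655 275.074] [ 3.141 -0.     1.654] [ 0.201 -0.64  -0.701]
```

```bash
python3 -c "
from plant import ticket; print(ticket.close_job())"
```

```text
the job is handed in; nothing more can be done
None
```

The mould is clamped in the press and the job is handed in, at about 41 s of the 72 s allowed. I overshot the 12–17 N bite window on the way, and I never saw the seam closed.

- **Mould and tray:** I gripped the cream mould across its width and set it on the mat, square and centred to about 1–2 mm. I then pushed the tray in by its pull until 18 N moved it no further. The last picture shows the mould centred under the pad and the tray home.
- **Screw:** I turned the T-handle clockwise about 330° at the furthest, changing arms once because of the wrist's range. It has since come back to about 305° net.
- **Bite overshoot:** The running push reached about 18–19 N once the measured moment was counted, above the window but below the 22 N that cracks the plaster. I backed the handle off, and when I let go it eased back further by itself, although the task says the screw doesn't turn itself.
- **Final checks:** At rest it held a test push of 14–14.8 N without turning. After the last release the bar stayed at 94.7° for a second, with the gripper clear above it and nothing touching.
- **What is uncertain:** No picture could show the seam between the halves, so "closed" rests on the forces. Those readings did not fully agree: while tightening, the force stayed at 11–12 N for about 20°, where I expected either about 9 N at the keys or a steady rise.

I didn't touch the other things on the bench, but took no final picture of them.

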